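# Roll the tumbling drum up its loading ramp onto the rollers

### The arm

A 6-joint arm with a two-finger parallel gripper is mounted at the origin on the work surface. World frame = base frame: x ahead of the robot, y to its left, z up, the work surface at z = 0. Lengths are in m, angles in rad, forces in N, time in s.
With the tool pointing down it reaches from about 0.325 to 1 m from the base axis. Payload 5.1 kg.
Tool frame: the origin (TCP) lies midway between the tips of the shut fingers; the grasp point (between the pads) lies 19 mm behind it (manip.grip_point_offset is the distance from the TCP to the grasp point, in m); z points along the fingers, y is the line along which they close (so a half turn about z gives the same grasp; the last joint's range is limited). The gripper opens to 85 mm and grips with 20 to 120 N. Pads are 22 mm wide; open, the fingers measure 114 mm over their backs; the gripper's body (76 mm by 85 mm) begins 54 mm behind the grasp point. The pads swing forward as they close: fully open they stand 13 mm farther back than shut.
Start: joints at [-1.215, 0.124, 1.65, -0, 1.367, -0.083], TCP at [0.276, -0.588, 0.2] pointing down, gripper open.
Joint ranges: [-2.61, 2.61], [-1.02, 2.33], [0.03, 2.71], [-1.35, 4.49], [0.32, 2.68], [-2.91, 2.91]. Speed limits (rad/s): [2.57, 2.57, 3.14, 3.14, 3.14, 3.14].

### API

Orientations are given as a unit quaternion [x, y, z, w].
In Python, from cell import manip gives the robot as it stands. The module is installed in compiled form; this text tells all that it offers.
- The arm moves only by the tool apply_moves, never from a script. Its argument "rows" is a list of rows, each an object with "travel": the shift along the tool's x, y, z in cm, a list of three; "twist": the turn, a rotation vector about the tool's x, y, z in degrees, a list of three; "claw": the opening, from 0 (shut) to 1 (fully open). In form: [{"travel": [tx, ty, tz], "twist": [rx, ry, rz], "claw": claw}, ...]. A call has 1 to 12 rows; each row shifts and turns the commanded pose from where the row before left it, along the tool's axes as they then stand; what a row does not reach is not made up. A row lasts 1/12 s, in which the tool goes at most 41.7 mm and 7.16 degrees, less where a joint would pass 70% of its speed; a pose out of reach is approached as far as the arm can. A call is refused whole if a number of a shift passes 4.17 or a number of a turn 7.16, either way. A call with a gripper value outside its range is refused whole. The fingers move at their own pace and stop on an object; the grip force is fixed at half the most. Time passes only in rows, so rows that do not move let the fingers close. It gives the time, the measured TCP pose, the force, the opening and the grip force at its end, in the units of the state.
- manip.observe(): the state, without advancing time (a new reading comes with each control period).
- manip.get_image(name): name is "side" or "top" or "wrist"; returns a dict with "color" (480x640x3 uint8, blue, green, red), "depth" (480x640 float32, m along the optical axis (not along the pixel's ray), 0 where there is no reading), "vertical_fov" (degrees; the focal length in pixels is half the picture's height over the tangent of half this angle, whatever the lens; pixels are square), "cx", "cy" (the principal point, pixels), "world_to_cam" (4x4, takes a point from world to camera coordinates). Camera axes: x right, y down, z forward; pixel columns grow to the right and rows downward; lengths in m; the calibration is good to about 2 mm. A picture is of the moment at which its call begins.
- manip.sign_off(): hands the job in; it is judged then, once.
The state is a dict: "time": time; "joint_positions": joint angles; "dq": joint speeds; "joint_efforts": joint torques, N m; "tool_pos": TCP position; "tool_rot": TCP orientation; "force": force on the tool from outside, world axes, zero at the start; "wrist_torque": the same for the moment, N m; "finger_gap": finger opening in m; "gripper_force": force on a finger pad.
Only numpy, scipy, OpenCV 4.12 (cv2) and the standard library are available. Lean on these libraries where they do the work, as an engineer would, in place of code of your own. Each camera call takes 0.05 s, during which the arm holds its last target. There are 200 camera calls.

### The job

Load the barrel tumbler: with the fingertips, push the blue drum up the loading ramp and over the first roller until it drops between the two rollers in front of the motor housing. Push lightly from behind, slowly and steadily, so that the drum never runs ahead or rolls back; do not pinch or lift it. Then draw clear and leave everything else on the bench where it is.

Things in the scene. Friction and masses are not known exactly. Their poses are not given: they have to be found in the camera images.
- drum: blue drum of smooth hard plastic, 0.5 to 0.95 kg, lying on the landing at the ramp's foot; rolls freely, slips on a fingertip (friction about 0.4). Origin at its centre, own x along the cylinder axis (y, z turn as it rolls). 96 mm long; it runs on two black rims, 84 mm diameter, at |x| = 32 to 48 mm; the blue shell between is 83 mm in diameter. A black wing nut stands 14 mm out of its -x end
- tumbler: green bench-top barrel tumbler, fixed. Origin on the bench under its middle; z up, y level from the ramp's foot to the motor housing (the way to push), x across. Along y in mm: rolled edge, 4 high, at -212; level landing -215 to -125, top 4 above the bench; ramp -125 to 35, rising from 4 to 37; rollers at 49 and 105; motor housing 131 to 231, 116 high. Belt guard x 67 to 93, y 40 to 210, 62 high
- ramp: the aluminium loading ramp of the tumbler, fixed to it. Origin at the middle of its foot, on its upper face; y up the slope (163 mm long, 11.7 degrees), z square to the face, x across. Side flanges at |x| = 56 to 60 mm stand 12 mm above the face
- front_roller (a point): middle of the axis of the first (drive) roller, stiff to turn, 27 mm above the bench, along the tumbler's x; radius 11 mm with its rubber sleeves. The second roller, which turns easily, is 56 mm farther along y. Bearing cheeks beside both at |x| = 60 to 66 mm, 46 mm high
- cradle (a point): where the drum's centre lies when it rests on both rollers: at y = 77 mm in the tumbler's frame, 72 mm above the bench; axes as the tumbler's. The drum passes over the first roller with its centre 80 mm high, then drops in by itself; 5 mm then remain to the rubber stop buffers on the motor housing
- spare_drum: bystander: an identical drum but red, standing on end, lid up, 96 mm high (wing nut to 110 mm), origin at its centre
- ring_dish: bystander: aluminium dish with rings, 90 mm across, 22 mm high, beside the landing on the tumbler's -x side; origin under its middle
- bur_dish: bystander: aluminium dish with burs, 90 mm across, 22 mm high; origin under its middle
- bur_tray: bystander: white tray of burs, 90 x 130 x 30 mm; origin under its middle
- bench_pin: bystander: wooden block with two gold rings on it, 60 x 110 x 22 mm; origin under its middle
- jar: bystander: amber jar with black cap, 48 mm across, 70 mm high, beside the motor housing; origin under its middle
- handpiece: bystander: grinding handpiece lying down, 150 mm long, 24 mm thick, along its own x; origin under its middle
- brush: bystander: brush lying along its own x; origin under its middle
Mind the look-alikes: they are no part of the job. There is more than one size of the drum; the job needs the smallest.

How it is judged:
By the outcome, as a careful person would: the job done as asked, in the order asked, and still so for the second after the job is handed in, with the robot touching nothing.
It also fails if it takes over 48 s, if anything falls off the work surface, if the arm or the gripper's body presses on something with over 40 N, if the wrist force passes 120 N, or if a joint passes its speed limit or range.

## Working session

There is one attempt and no reset: what is moved stays moved. The work goes in short steps, Python scripts to look and compute and a tool call to move; the robot and the scene stay as the last step left them, time stands still between calls to the robot, and variables do not carry over. Pictures are saved under pics/ and viewed, at most 10 in all, crops included, and the job is handed in when it is done.

Besides the shell and the picture viewer there is one more tool, called after "Emit:" as name(argument=value, ...), one argument or row to a line, values as JSON. apply_moves: Moves the arm, as the interface text tells. Its arguments: {"type":"object","properties":{"rows":{"type":"array","items":{"type":"object","properties":{"travel":{"type":"array","items":{"type":"number"}},"twist":{"type":"array","items":{"type":"number"}},"claw":{"type":"number"}}}}},"required":["rows"]}

```bash
mkdir -p pics; cat > h.py <<'E'
from cell import manip
import cv2, numpy as np
def K(im):
    f=240/np.tan(np.radians(im["vertical_fov"])/2); return f,im["cx"],im["cy"]
def pts(im):
    f,cx,cy=K(im); d=im["depth"]; v,u=np.mgrid[0:480,0:640]
    P=np.stack([(u-cx)/f*d,(v-cy)/f*d,d,np.ones_like(d)],-1)
    return (P@np.linalg.inv(im["world_to_cam"]).T)[...,:3]
def px(im,p):
    f,cx,cy=K(im); q=im["world_to_cam"]@np.r_[p,1]; return q[:2]/q[2]*f+[cx,cy]
E
python3 - <<'E'
from h import *
for n in("top","side"):
    im=manip.get_image(n); cv2.imwrite(f"pics/{n}0.png",im["color"]); np.savez(f"{n}0.npz",**im)
    print(n,im["vertical_fov"],im["cx"],im["cy"],np.round(np.linalg.inv(im["world_to_cam"]),3).tolist())
print(manip.observe())
E
```

```text
top 57.93168680500887 322.302374936822 242.44389327724903 [[-0.025, -0.993, 0.112, 0.403], [-0.999, 0.028, 0.024, -0.022], [-0.027, -0.111, -0.993, 0.998], [0.0, 0.0, 0.0, 1.0]]
side 49.42667190062364 313.4065376703819 244.9263886774369 [[-0.861, -0.322, 0.392, -0.066], [-0.508, 0.549, -0.664, 0.934], [-0.001, -0.771, -0.636, 1.003], [0.0, 0.0, 0.0, 1.0]]
{'time': 0.1, 'joint_positions': array([-1.21459603e+00,  1.24414928e-01,  1.65156340e+00,  3.45801566e-06,
        1.36751246e+00, -8.26011932e-02]), 'dq': array([ 0.00072998, -0.00094042, -0.00358792,  0.00103496,  0.00112366,
       -0.00129213]), 'joint_efforts': array([ 7.43933851e-04, -4.24932396e+01, -3.66652358e+01, -7.77223295e-05,
        3.89842840e-03,  2.30897626e-05]), 'tool_pos': array([ 0.27591085, -0.58784442,  0.19907681]), 'tool_rot': array([ 9.76027686e-01,  2.17644331e-01, -1.27749717e-04, -9.40428376e-04]), 'force': array([ 0.21629381, -0.11278677,  0.01534464]), 'wrist_torque': array([ 0.01149407,  0.04543025, -0.00174419]), 'gripper_force': 0.0, 'finger_gap': 0.0855037081240673}
```

View pics/top0.png

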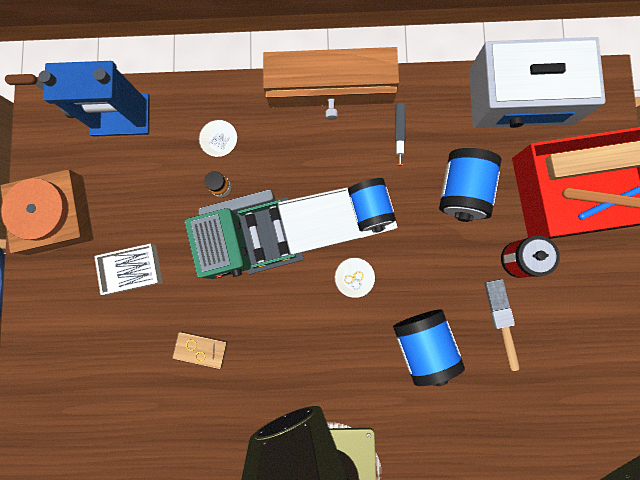

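View pics/side0.png

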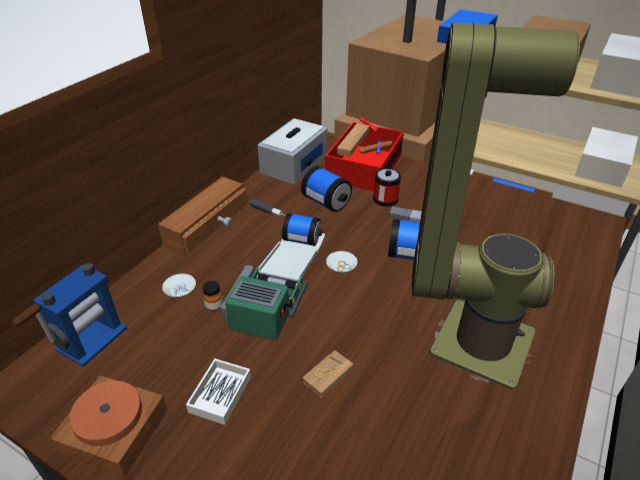

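The small drum is at top (372,205), lying on the white landing/ramp, and also at side (301,229). The look-alikes are the big blue drums at top (470,185) and (430,347), and the red spare at (530,257). My choice is (372,205), so I'll measure it and check it in a crop.

```bash
python3 - <<'E'
from h import *
im=dict(np.load("top0.npz")); P=pts(im); c=im["color"]; hsv=cv2.cvtColor(c,cv2.COLOR_BGR2HSV)
crop=cv2.resize(c[150:300,170:520],None,fx=2.2,fy=2.2,interpolation=cv2.INTER_CUBIC); cv2.imwrite("pics/crop0.png",crop)
blue=cv2.inRange(hsv,(100,120,60),(125,255,255))
n,l,s,ce=cv2.connectedComponentsWithStats(blue)
for i in range(1,n):
    if s[i,4]>400:
        q=P[l==i]; print("blue",s[i],ce[i].round(),"med",np.median(q,0).round(4),"zmax",np.percentile(q[:,2],98).round(4),"x",np.percentile(q[:,0],[1,99]).round(3),"y",np.percentile(q[:,1],[1,99]).round(3))
# green housing top
g=cv2.inRange(hsv,(60,80,30),(95,255,255))>0
q=P[g]; t=q[abs(q[:,2]-.116)<.006]; print("housing",len(t)); r=cv2.minAreaRect((t[:,:2]*1000).astype(np.float32)); print(r)
# ramp white: surface
w=(hsv[...,1]<40)&(hsv[...,2]>170); w[:180]=0;w[260:]=0;w[:,:275]=0;w[:,405:]=0
n,l,s,ce=cv2.connectedComponentsWithStats(w.astype(np.uint8)); i=1+s[1:,4].argmax(); m=l==i
q=P[m]; print("ramp",s[i]); A=np.c_[q[:,:2],np.ones(len(q))]
sel=q[:,2]>.008; co=np.linalg.lstsq(A[sel],q[sel,2],rcond=None)[0]; res=q[:,2]-A@co; sel&=abs(res)<.003; co=np.linalg.lstsq(A[sel],q[sel,2],rcond=None)[0]
print("plane",co,"slope",np.degrees(np.arctan(np.hypot(*co[:2]))),"dir",np.degrees(np.arctan2(co[1],co[0])))
print(cv2.minAreaRect((q[:,:2]*1000).astype(np.float32)))
E
```

```text
blue [  44   61  105   75 4893] [97. 97.] med [0.821  0.4724 0.1682] zmax 0.1839 x [0.79  0.877] y [0.412 0.548]
blue [497 112  78  12 539] [537. 117.] med [ 0.7728 -0.4858  0.0652] zmax 0.0862 x [0.771 0.776] y [-0.55  -0.402]
blue [ 442  157   58   47 1947] [472. 178.] med [ 0.6316 -0.3162  0.103 ] zmax 0.111 x [0.584 0.679] y [-0.375 -0.269]
blue [ 350  185   43   38 1035] [371. 202.] med [ 0.5917 -0.105   0.0818] zmax 0.0887 x [0.555 0.628] y [-0.148 -0.067]
blue [ 397  320   64   56 2056] [430. 350.] med [ 0.2796 -0.2116  0.1025] zmax 0.1115 x [0.231 0.333] y [-0.269 -0.157]
housing 260
((457.5899658203125, 36.30815124511719), (525.1513061523438, 138.86920166015625), 74.21977233886719)
ramp [ 278  188  119   66 3921]
plane [-0.63383847  0.02393413  0.38367303] slope 32.38655544247175 dir 177.8375035110988
((556.60693359375, -16.6839599609375), (227.1234588623047, 219.84970092773438), 44.2730827331543)
```

View pics/crop0.png

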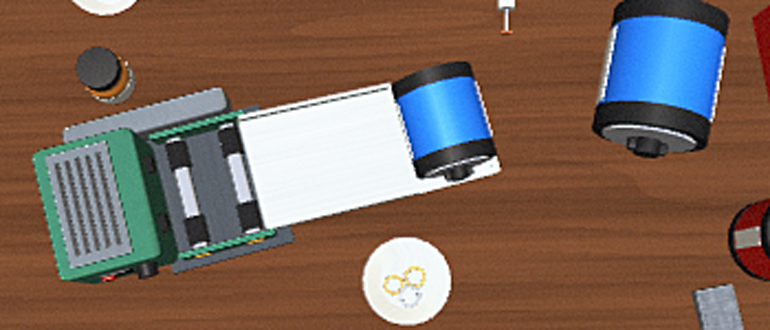

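```bash
python3 - <<'E'
from h import *
im=dict(np.load("top0.npz")); P=pts(im); c=im["color"]; hsv=cv2.cvtColor(c,cv2.COLOR_BGR2HSV)
# housing top: by height
m=np.zeros((480,640),np.uint8); m[180:290,175:275]=1
h=((abs(P[...,2]-.116)<.006)&(m>0)).astype(np.uint8); h=cv2.morphologyEx(h,cv2.MORPH_OPEN,np.ones((5,5)))
q=P[h>0]; print("housing",len(q),np.median(q[:,2]),cv2.minAreaRect((q[:,:2]*1000).astype(np.float32)))
w=((hsv[...,1]<40)&(hsv[...,2]>170)).astype(np.uint8); w[:180]=0;w[258:]=0;w[:,:275]=0;w[:,:][:,400:]=0
w=cv2.morphologyEx(w,cv2.MORPH_OPEN,np.ones((5,5)));n,l,s,ce=cv2.connectedComponentsWithStats(w); i=1+s[1:,4].argmax(); print(s[i])
e=cv2.erode((l==i).astype(np.uint8),np.ones((7,7))); q=P[e>0]; q=q[(q[:,2]>.01)&(q[:,2]<.05)]
A=np.c_[q[:,:2],np.ones(len(q))]; sel=np.ones(len(q),bool)
for k in range(6):
    co=np.linalg.lstsq(A[sel],q[sel,2],rcond=None)[0]; r=q[:,2]-A@co; sel=abs(r)<.003
print("plane",co,sel.sum(),"slope",np.degrees(np.arctan(np.hypot(*co[:2]))),"dir",np.degrees(np.arctan2(co[1],co[0])))
a=np.radians(np.degrees(np.arctan2(co[1],co[0])))
# drum: points with z 0.05-0.1 near, blue+black
d=(P[...,0]>.52)&(P[...,0]<.66)&(P[...,1]>-.17)&(P[...,1]<-.04)&(P[...,2]>.055)&(P[...,2]<.1)
q=P[d]; print("drum",len(q),cv2.minAreaRect((q[:,:2]*1000).astype(np.float32)))
t=q[q[:,2]>.083]; cc=t[:,:2].mean(0); ev=np.linalg.svd(t[:,:2]-cc)[2][0]; print("crest",cc,"axis deg",np.degrees(np.arctan2(ev[1],ev[0])),np.percentile((t[:,:2]-cc)@ev,[1,99]))
hi=P[...,2]; print("big drum y-x near", [ (np.percentile(P[150:225,440:505][...,k],[1,99]).round(3)) for k in (0,1,2)])
# ramp edges by row profile: world x of white at cols
for u in (285,300,315,330,400-15):
    col=np.where(l[:,u]==i)[0]; 
    if len(col): print(u,col[0],col[-1],P[col[0]+2,u].round(4),P[col[-1]-2,u].round(4))
E
```

```text
housing 1495 0.1146811020927807 ((510.1476135253906, 232.6170196533203), (110.46769714355469, 62.319725036621094), 12.411070823669434)
[ 279  191   91   63 3655]
plane [-0.04779939  0.19480156  0.04582259] 2120 slope 11.341895084078566 dir 103.78655537850842
drum 1711 ((585.6448974609375, -111.4203109741211), (109.83403015136719, 83.43759155273438), 13.833847999572754)
crest [ 0.59093927 -0.10964197] axis deg -165.6095101677785 [-0.04745511  0.04645022]
big drum y-x near [array([0.548, 0.721]), array([-0.425, -0.263]), array([-0.004,  0.111])]
285 204 233 [0.5973 0.0837 0.0346] [0.5396 0.0841 0.0385]
300 201 251 [0.6044 0.05   0.0286] [0.4987 0.0517 0.0329]
315 197 248 [0.6147 0.0159 0.019 ] [0.5054 0.0183 0.0245]
330 194 244 [ 0.6223 -0.0187  0.0115] [ 0.5143 -0.0158  0.0181]
```

The crop shows the drum on the landing at crop (447,120), running on black rims with its wing nut toward -x. It is 84 mm across, against 111 mm for the others, and centred on the ramp to within 1 mm. The tumbler's y axis points at about 103.9° in the world frame.

Emit:
apply_moves(
  rows=[
    {"travel":[3.6,-1.7,0],"twist":[0,0,0],"claw":0.3},
    {"travel":[3.6,-1.7,0],"twist":[0,0,0],"claw":0.3},
    {"travel":[3.6,-1.7,0],"twist":[0,0,0],"claw":0.3},
    {"travel":[3.6,-1.7,0],"twist":[0,0,0],"claw":0.3},
    {"travel":[3.6,-1.7,0],"twist":[0,0,0],"claw":0.3},
    {"travel":[3.6,-1.7,0],"twist":[0,0,0],"claw":0.3},
    {"travel":[3.6,-1.7,0],"twist":[0,0,0],"claw":0.3},
    {"travel":[3.6,-1.7,0],"twist":[0,0,0],"claw":0.3},
    {"travel":[3.6,-1.7,0],"twist":[0,0,0],"claw":0.3},
    {"travel":[3.6,-1.7,0],"twist":[0,0,0],"claw":0.3},
    {"travel":[3.6,-1.7,0],"twist":[0,0,0],"claw":0.3},
    {"travel":[3.6,-1.7,0],"twist":[0,0,0],"claw":0.3},
  ],
)

```text
time: 1.1
tool_pos: [0.5812, -0.2183, 0.1997]
tool_rot: [0.976, 0.218, -0.0, -0.0]
force: [0.9, 0.0, 1.2]
finger_gap: 0.0256
gripper_force: 0.0
```

Emit:
apply_moves(
  rows=[
    {"travel":[0,0,0],"twist":[0,0,-7.16],"claw":0.3},
    {"travel":[0,0,0],"twist":[0,0,-7.16],"claw":0.3},
    {"travel":[0,0,0],"twist":[0,0,-7.16],"claw":0.3},
    {"travel":[0,0,0],"twist":[0,0,-7.16],"claw":0.3},
    {"travel":[0,0,0],"twist":[0,0,-7.16],"claw":0.3},
    {"travel":[0,0,0],"twist":[0,0,-7.16],"claw":0.3},
    {"travel":[0,0,0],"twist":[0,0,-7.16],"claw":0.3},
    {"travel":[0,0,0],"twist":[0,0,-7.16],"claw":0.3},
    {"travel":[0,0,0],"twist":[0,0,-7.16],"claw":0.3},
    {"travel":[0,0,0],"twist":[0,0,-7.16],"claw":0.3},
    {"travel":[0,0,0],"twist":[0,0,-7.16],"claw":0.3},
    {"travel":[0,0,0],"twist":[0,0,0],"claw":0.3},
  ],
)

```text
time: 2.1
tool_pos: [0.5802, -0.22, 0.1996]
tool_rot: [0.616, 0.788, -0.0, -0.001]
force: [0.7, -0.0, 0.3]
finger_gap: 0.0258
gripper_force: 0.0
```

```bash
cat >> h.py <<'E'
from scipy.spatial.transform import Rotation as R
XT=np.array([.971,.240,0]);YT=np.array([-.240,.971,0])
def st():
    o=manip.observe(); p=o["tool_pos"]; M=R.from_quat(o["tool_rot"]).as_matrix()
    print("t",round(o["time"],2),"xt",(p@XT).round(4),"s",(p@YT).round(4),"z",p[2].round(4),"gap",round(o["finger_gap"],4),"F",o["force"].round(2),"yaw",np.degrees(np.arctan2(M[1,0],M[0,0])).round(2),"zax",M[:,2].round(3)); return o
E
python3 -c "
from h import *
st()"
```

```text
t 2.1 xt 0.5105 s -0.3529 z 0.1996 gap 0.0258 F [ 0.74 -0.02  0.31] yaw 104.01 zax [-0.001  0.    -1.   ]
```

Emit:
apply_moves(
  rows=[
    {"travel":[0.9,1.9,0],"twist":[0,0,0],"claw":0.3},
    {"travel":[0.9,1.8,0],"twist":[0,0,0],"claw":0.3},
    {"travel":[0,0,2.5],"twist":[0,0,0],"claw":0.3},
    {"travel":[0,0,2.5],"twist":[0,0,0],"claw":0.3},
    {"travel":[0,0,2.5],"twist":[0,0,0],"claw":0.3},
    {"travel":[0,0,2.5],"twist":[0,0,0],"claw":0.3},
    {"travel":[0,0,2.5],"twist":[0,0,0],"claw":0.3},
    {"travel":[0,0,2.5],"twist":[0,0,0],"claw":0.3},
    {"travel":[0,0,1.5],"twist":[0,0,0],"claw":0.3},
    {"travel":[0,0,0],"twist":[0,0,0],"claw":0.3},
  ],
)

```text
time: 2.93
tool_pos: [0.6087, -0.1925, 0.0302]
tool_rot: [0.617, 0.787, -0.001, -0.004]
force: [-1.6, 0.7, -0.6]
finger_gap: 0.0257
gripper_force: 0.0
```

```bash
python3 -c "
from h import *
st()
a=manip.get_image('side')['color'][150:350,180:480]; b=manip.get_image('top')['color'][120:320,180:480]
cv2.imwrite('pics/s1.png',cv2.resize(np.vstack([a,b]),None,fx=1.5,fy=1.5))
"
```

```text
t 2.93 xt 0.5449 s -0.333 z 0.0302 gap 0.0257 F [-1.63  0.73 -0.63] yaw 103.78 zax [-0.008  0.003 -1.   ]
```

View pics/s1.png

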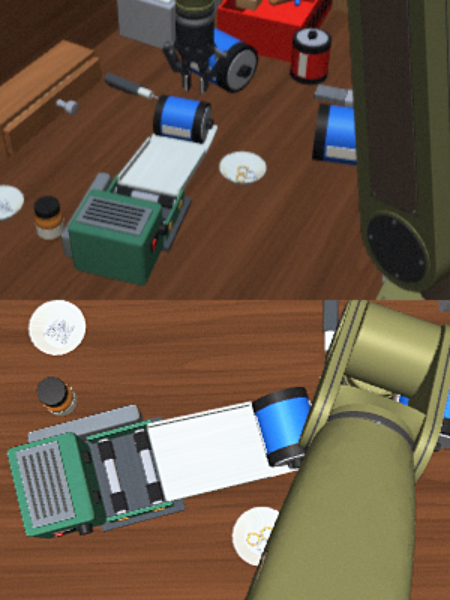

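The fingers stand behind the drum at crop (195,70), clear of everything else. I'll close in slowly and then push.

Emit:
apply_moves(
  rows=[
    {"travel":[0.5,0.1,0],"twist":[0,0,0],"claw":0.3},
    {"travel":[0.6,0.1,0],"twist":[0,0,0],"claw":0.3},
    {"travel":[0.4,0.1,0],"twist":[0,0,0],"claw":0.3},
    {"travel":[0.3,0,0],"twist":[0,0,0],"claw":0.3},
    {"travel":[0.2,0,0],"twist":[0,0,0],"claw":0.3},
    {"travel":[0.1,0,0],"twist":[0,0,0],"claw":0.3},
    {"travel":[0.1,0,0],"twist":[0,0,0],"claw":0.3},
    {"travel":[0.1,0,0],"twist":[0,0,0],"claw":0.3},
    {"travel":[0.1,0,0],"twist":[0,0,0],"claw":0.3},
  ],
)

```text
time: 3.78
tool_pos: [0.6092, -0.1699, 0.0352]
tool_rot: [0.616, 0.787, -0.0, -0.0]
force: [0.2, -0.4, -0.7]
finger_gap: 0.0255
gripper_force: 0.0
```

```bash
cat >> h.py <<'E'
def drum():
    im=manip.get_image("top"); P=pts(im); h=cv2.cvtColor(im["color"],cv2.COLOR_BGR2HSV)
    m=cv2.inRange(h,(100,120,60),(125,255,255))>0; q=P[m]; xt=q@XT; s=q@YT
    k=(abs(xt-.548)<.07)&(s>-.3)&(s<.05)&(q[:,2]>.05)&(q[:,2]<.14); q=q[k]; xt=xt[k]; s=s[k]; z=q[:,2]
    c=z>np.percentile(z,97)-.003
    print("drum n",len(q),"crest s",np.median(s[c]).round(4),"top",np.percentile(z,97).round(4),"xt mid",np.percentile(xt,[2,98]).mean().round(4),"s range",np.percentile(s,[1,99]).round(4),"yaw",np.degrees(np.polyfit(xt[c],s[c],1)[0]).round(2))
E
python3 -c "
from h import *
st();drum()"
```

```text
t 3.78 xt 0.5508 s -0.3111 z 0.0352 gap 0.0255 F [ 0.25 -0.4  -0.74] yaw 103.89 zax [-0. -0. -1.]
drum n 505 crest s -0.2457 top 0.0883 xt mid 0.5501 s range [-0.2591 -0.209 ] yaw -22.81
```

Emit:
apply_moves(
  rows=[
    {"travel":[0.1,-0.1,0.2],"twist":[0,0,0],"claw":0.3},
    {"travel":[0.1,-0.1,0.2],"twist":[0,0,0],"claw":0.3},
    {"travel":[0.1,0,0.1],"twist":[0,0,0],"claw":0.3},
    {"travel":[0.1,0,0],"twist":[0,0,0],"claw":0.3},
    {"travel":[0.1,0,0],"twist":[0,0,0],"claw":0.3},
    {"travel":[0.1,0,0],"twist":[0,0,0],"claw":0.3},
    {"travel":[0.1,0,0],"twist":[0,0,0],"claw":0.3},
    {"travel":[0.1,0,0],"twist":[0,0,0],"claw":0.3},
    {"travel":[0.1,0,0],"twist":[0,0,0],"claw":0.3},
    {"travel":[0.1,0,0],"twist":[0,0,0],"claw":0.3},
    {"travel":[0.1,0,0],"twist":[0,0,0],"claw":0.3},
    {"travel":[0.1,0,0],"twist":[0,0,0],"claw":0.3},
  ],
)

```text
time: 4.83
tool_pos: [0.6045, -0.1587, 0.0303]
tool_rot: [0.616, 0.787, -0.0, 0.0]
force: [1.2, -0.6, 0.5]
finger_gap: 0.0257
gripper_force: 0.4
```

Emit:
apply_moves(
  rows=[
    {"travel":[0.1,0,0],"twist":[0,0,0],"claw":0.3},
    {"travel":[0.1,0,0],"twist":[0,0,0],"claw":0.3},
    {"travel":[0.1,0,0],"twist":[0,0,0],"claw":0.3},
    {"travel":[0.1,0,0],"twist":[0,0,0],"claw":0.3},
    {"travel":[0.1,0,0],"twist":[0,0,0],"claw":0.3},
    {"travel":[0.1,0,0],"twist":[0,0,0],"claw":0.3},
    {"travel":[0.1,0,0],"twist":[0,0,0],"claw":0.3},
    {"travel":[0.1,0,0],"twist":[0,0,0],"claw":0.3},
    {"travel":[0.1,0,0],"twist":[0,0,0],"claw":0.3},
    {"travel":[0.1,0,0],"twist":[0,0,0],"claw":0.3},
  ],
)

```text
time: 5.67
tool_pos: [0.603, -0.1495, 0.0313]
tool_rot: [0.616, 0.787, 0.0, 0.001]
force: [0.5, -3.0, 5.3]
finger_gap: 0.0255
gripper_force: 2.7
```

```bash
python3 -c "
from h import *
st();drum()"
```

```text
t 5.67 xt 0.5496 s -0.2899 z 0.0313 gap 0.0255 F [ 0.47 -2.96  5.35] yaw 103.9 zax [ 0.002 -0.001 -1.   ]
drum n 290 crest s -0.2258 top 0.086 xt mid 0.5546 s range [-0.2321 -0.1992] yaw -10.96
```

Emit:
apply_moves(
  rows=[
    {"travel":[0,0,0],"twist":[0,0,0],"claw":0.3},
  ],
)

```text
time: 5.8
tool_pos: [0.6022, -0.1488, 0.0304]
tool_rot: [0.616, 0.787, 0.0, 0.0]
force: [0.9, -0.7, 1.8]
finger_gap: 0.0255
gripper_force: 0.9
```

```bash
python3 -c "
from h import *
print(st()['wrist_torque'])
a=manip.get_image('side')['color'][170:270,240:370]; b=manip.get_image('wrist')['color']
cv2.imwrite('pics/s2.png',np.hstack([cv2.resize(a,(390,300),interpolation=cv2.INTER_CUBIC),cv2.resize(b,(400,300))]))
"
```

```text
t 5.8 xt 0.549 s -0.289 z 0.0304 gap 0.0255 F [ 0.9  -0.68  1.83] yaw 103.89 zax [ 0.  0. -1.]
[-0.17469073 -0.09098346  0.05391176]
```

View pics/s2.png

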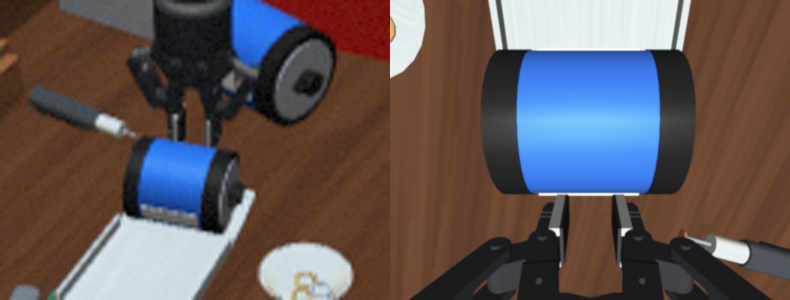

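The side crop and wrist view show both fingertips square behind the blue shell, touching near (592,195), with the drum straight on the landing. I'll keep pushing steadily.

Emit:
apply_moves(
  rows=[
    {"travel":[0.1,0,0],"twist":[0,0,0],"claw":0.3},
    {"travel":[0.1,0,0],"twist":[0,0,0],"claw":0.3},
    {"travel":[0.1,0,0],"twist":[0,0,0],"claw":0.3},
    {"travel":[0.15,0,0],"twist":[0,0,0],"claw":0.3},
    {"travel":[0.15,0,0],"twist":[0,0,0],"claw":0.3},
    {"travel":[0.15,0,0],"twist":[0,0,0],"claw":0.3},
    {"travel":[0.15,0,0],"twist":[0,0,0],"claw":0.3},
    {"travel":[0.15,0,0],"twist":[0,0,0],"claw":0.3},
    {"travel":[0.15,0,0],"twist":[0,0,0],"claw":0.3},
    {"travel":[0.15,0,0],"twist":[0,0,0],"claw":0.3},
    {"travel":[0.15,0,0],"twist":[0,0,0],"claw":0.3},
    {"travel":[0.15,0,0],"twist":[0,0,0],"claw":0.3},
  ],
)

```text
time: 6.9
tool_pos: [0.5983, -0.1329, 0.0305]
tool_rot: [0.616, 0.787, 0.0, 0.0]
force: [0.8, -1.2, 4.4]
finger_gap: 0.0256
gripper_force: 1.8
```

Emit:
apply_moves(
  rows=[
    {"travel":[0.15,0,0],"twist":[0,0,0],"claw":0.3},
    {"travel":[0.15,0,0],"twist":[0,0,0],"claw":0.3},
    {"travel":[0.15,0,0],"twist":[0,0,0],"claw":0.3},
    {"travel":[0.15,0,0],"twist":[0,0,0],"claw":0.3},
    {"travel":[0.15,0,0],"twist":[0,0,0],"claw":0.3},
    {"travel":[0.15,0,0],"twist":[0,0,0],"claw":0.3},
    {"travel":[0.15,0,-0.03],"twist":[0,0,0],"claw":0.3},
    {"travel":[0.15,0,-0.03],"twist":[0,0,0],"claw":0.3},
    {"travel":[0.15,0,-0.03],"twist":[0,0,0],"claw":0.3},
    {"travel":[0.15,0,-0.03],"twist":[0,0,0],"claw":0.3},
    {"travel":[0.15,0,-0.03],"twist":[0,0,0],"claw":0.3},
    {"travel":[0.15,0,-0.03],"twist":[0,0,0],"claw":0.3},
  ],
)

```text
time: 7.9
tool_pos: [0.5942, -0.1175, 0.0337]
tool_rot: [0.616, 0.788, -0.001, 0.002]
force: [-4.6, -8.5, 8.2]
finger_gap: 0.0256
gripper_force: 5.3
```

```bash
python3 -c "
from h import *
st();drum()"
```

```text
t 7.9 xt 0.5488 s -0.2567 z 0.0337 gap 0.0256 F [-4.56 -8.54  8.18] yaw 103.93 zax [ 0.001 -0.004 -1.   ]
drum n 135 crest s -0.2041 top 0.0854 xt mid 0.5633 s range [-0.2267 -0.167 ] yaw -46.82
```

Emit:
apply_moves(
  rows=[
    {"travel":[0.15,0,-0.04],"twist":[0,0,0],"claw":0.3},
    {"travel":[0.15,0,-0.04],"twist":[0,0,0],"claw":0.3},
    {"travel":[0.15,0,-0.04],"twist":[0,0,0],"claw":0.3},
    {"travel":[0.15,0,-0.04],"twist":[0,0,0],"claw":0.3},
  ],
)

```text
time: 8.28
tool_pos: [0.5935, -0.1129, 0.0366]
tool_rot: [0.616, 0.788, -0.002, 0.003]
force: [-5.4, -11.8, 12.7]
finger_gap: 0.0256
gripper_force: 7.6
```

Emit:
apply_moves(
  rows=[
    {"travel":[0.15,0,-0.04],"twist":[0,0,0],"claw":0.3},
    {"travel":[0.15,0,-0.04],"twist":[0,0,0],"claw":0.3},
    {"travel":[0.15,0,-0.04],"twist":[0,0,0],"claw":0.3},
    {"travel":[0.15,0,-0.04],"twist":[0,0,0],"claw":0.3},
  ],
)

```text
time: 8.62
tool_pos: [0.5925, -0.1084, 0.0397]
tool_rot: [0.616, 0.788, -0.002, 0.004]
force: [-7.9, -15.7, 17.1]
finger_gap: 0.0258
gripper_force: 10.3
```

Emit:
apply_moves(
  rows=[
    {"travel":[0.15,0,-0.04],"twist":[0,0,0],"claw":0.3},
    {"travel":[0.15,0,-0.04],"twist":[0,0,0],"claw":0.3},
    {"travel":[0.15,0,-0.04],"twist":[0,0,0],"claw":0.3},
    {"travel":[0.15,0,-0.04],"twist":[0,0,0],"claw":0.3},
  ],
)

```text
time: 8.95
tool_pos: [0.5914, -0.1037, 0.0425]
tool_rot: [0.616, 0.788, -0.003, 0.005]
force: [-10.2, -17.2, 21.9]
finger_gap: 0.0261
gripper_force: 12.8
```

```bash
python3 -c "
from h import *
st();drum()
cv2.imwrite('pics/s3.png',cv2.resize(manip.get_image('side')['color'][160:280,230:390],(640,480),interpolation=cv2.INTER_CUBIC))"
```

```text
t 8.95 xt 0.5494 s -0.2426 z 0.0425 gap 0.0261 F [-10.21 -17.15  21.86] yaw 103.98 zax [ 0.004 -0.011 -1.   ]
drum n 39 crest s -0.2034 top 0.0912 xt mid 0.5754 s range [-0.2128 -0.1577] yaw -51.13
```

View pics/s3.png

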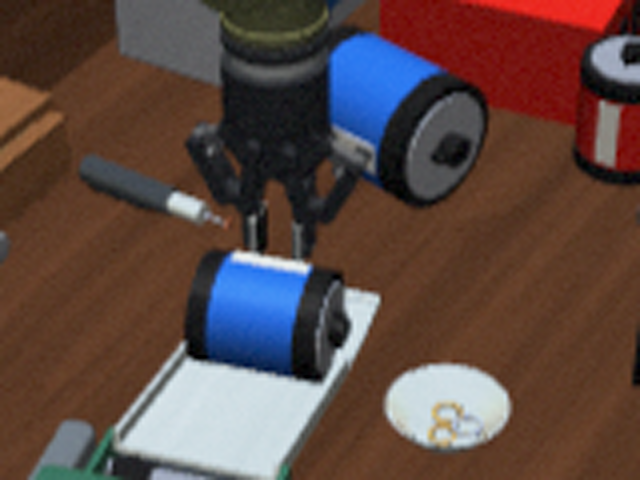

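The force climbs to about 20 N forward and 22 N up, so something higher on the fingers is bearing on the drum's upper rear and jamming it down. The picture shows the drum straight at (265,315), with the fingers close behind its top. I'll tilt the tool about 20° and raise it so that only the tips touch at centre height, easing the load without letting go.

Emit:
apply_moves(
  rows=[
    {"travel":[-0.05,0,-0.1],"twist":[0,3,0],"claw":0.3},
    {"travel":[-0.05,0,-0.1],"twist":[0,3,0],"claw":0.3},
    {"travel":[-0.05,0,-0.1],"twist":[0,3,0],"claw":0.3},
    {"travel":[-0.05,0,-0.1],"twist":[0,3,0],"claw":0.3},
  ],
)

```text
time: 9.38
tool_pos: [0.5904, -0.1, 0.0413]
tool_rot: [0.613, 0.783, 0.066, -0.083]
force: [0.2, -0.9, -0.3]
finger_gap: 0.0256
gripper_force: 0.4
```

```bash
python3 -c "
from h import *
st();drum()"
```

```text
t 9.38 xt 0.5493 s -0.2388 z 0.0413 gap 0.0256 F [ 0.15 -0.94 -0.26] yaw 103.9 zax [-0.049  0.205 -0.978]
drum n 703 crest s -0.2025 top 0.0904 xt mid 0.5491 s range [-0.2343 -0.1618] yaw 1.79
```

```bash
python3 -c "
from h import *
S=manip.get_image('side');W=manip.get_image('wrist')
o=manip.observe();p=o['tool_pos'];print(px(S,p),px(W,p),px(manip.get_image('top'),p))
a=S['color'][170:270,240:370].copy(); b=W['color'].copy()
cv2.circle(b,tuple(px(W,p).astype(int)),4,(0,0,255),1)
cv2.imwrite('pics/s4.png',np.hstack([cv2.resize(a,(390,300),interpolation=cv2.INTER_CUBIC),cv2.resize(b,(400,300))]))
P=pts(W);
for v in range(40,480,20): print(v,(P[v,320]@YT).round(4),P[v,320,2].round(4),W['color'][v,320])
"
```

```text
[300.43533695 232.16094414] [319.41599971 293.71249972] [367.25095486 205.87527188]
40 -0.1255 0.0204 [239 237 229]
60 -0.1343 0.0202 [239 237 229]
80 -0.1424 0.017 [239 237 229]
100 -0.1515 0.0163 [239 237 229]
120 -0.1679 0.0609 [166  94  59]
140 -0.177 0.0758 [229 120  60]
160 -0.1843 0.0823 [244 135  67]
180 -0.1911 0.0865 [249 154  82]
200 -0.1976 0.0882 [250 180 105]
220 -0.204 0.0889 [250 197 120]
240 -0.2107 0.0881 [250 166  92]
260 -0.2174 0.0876 [247 144  75]
280 -0.2248 0.0849 [251 250 249]
300 -0.2329 0.0804 [251 250 249]
320 -0.2638 0.0044 [206 191 179]
340 -0.2751 0.0042 [242 240 233]
360 -0.2867 0.0035 [242 239 232]
380 -0.2963 0.0076 [241 239 232]
400 -0.3111 0.001 [ 49  70 106]
420 -0.3239 -0.0005 [ 50  70 108]
440 -0.3351 0.0009 [ 51  72 109]
460 -0.3477 0.0004 [ 49  68 103]
```

View pics/s4.png

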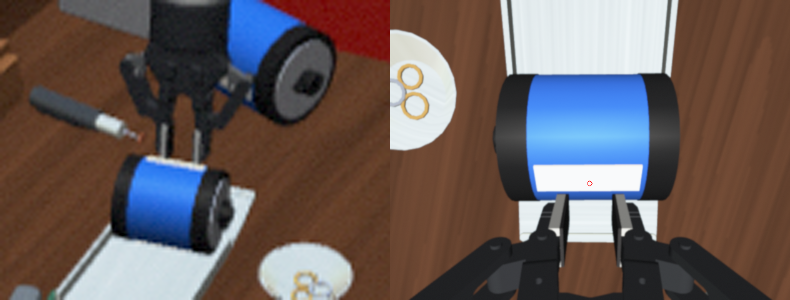

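```bash
python3 -c "
from h import *
o=st();W=manip.get_image('wrist');P=pts(W);M=R.from_quat(o['tool_rot']).as_matrix()
T=(P-o['tool_pos'])@M
print('cam in tool',((np.linalg.inv(W['world_to_cam'])[:3,3]-o['tool_pos'])@M).round(3))
for u in (265,270,275,280,360,365,370,375):
  print(u,[ (v,(T[v,u]*1000).round().astype(int).tolist()) for v in (310,320,330,345,360,380,400)])
"
```

```text
t 9.58 xt 0.5492 s -0.2398 z 0.0412 gap 0.0259 F [-0.14 -4.06  3.31] yaw 103.88 zax [-0.049  0.2   -0.979]
cam in tool [ 0.084  0.001 -0.174]
265 [(310, [10, -20, -33]), (320, [10, -19, -42]), (330, [11, -18, -49]), (345, [11, -17, -58]), (360, [10, -16, -65]), (380, [12, -14, -77]), (400, [12, -13, -85])]
270 [(310, [11, -18, -36]), (320, [12, -17, -44]), (330, [11, -16, -49]), (345, [11, -15, -58]), (360, [11, -14, -67]), (380, [6, -14, -70]), (400, [2, -14, -73])]
275 [(310, [11, -16, -35]), (320, [11, -15, -43]), (330, [11, -15, -50]), (345, [12, -13, -60]), (360, [11, -13, -67]), (380, [6, -13, -69]), (400, [-1, -13, -69])]
280 [(310, [11, -14, -35]), (320, [11, -13, -43]), (330, [11, -13, -49]), (345, [10, -12, -56]), (360, [6, -12, -59]), (380, [-1, -12, -60]), (400, [-7, -12, -62])]
360 [(310, [11, 15, -36]), (320, [11, 14, -42]), (330, [11, 14, -49]), (345, [8, 13, -53]), (360, [3, 13, -55]), (380, [-4, 13, -56]), (400, [-8, 13, -61])]
365 [(310, [11, 17, -35]), (320, [10, 16, -42]), (330, [11, 15, -49]), (345, [11, 14, -58]), (360, [11, 14, -66]), (380, [6, 13, -69]), (400, [-2, 14, -68])]
370 [(310, [11, 18, -36]), (320, [10, 18, -42]), (330, [11, 17, -49]), (345, [11, 16, -58]), (360, [11, 15, -66]), (380, [6, 15, -69]), (400, [84, 1, -174])]
375 [(310, [9, 21, -31]), (320, [11, 19, -42]), (330, [11, 19, -49]), (345, [10, 18, -58]), (360, [10, 17, -66]), (380, [12, 15, -77]), (400, [11, 14, -84])]
```

```bash
python3 -c "
from h import *
S=dict(np.load('side0.npz'))
for dz in (0,.013,.03): print(dz,px(S,np.array([.6087,-.1925,.0302+dz])), ((px(S,np.array([.6087,-.1925,.0302+dz]))-[180,150])*1.5).round())
a=cv2.imread('pics/s1.png')[0:150,120:300]; cv2.imwrite('pics/s1c.png',cv2.resize(a,(720,600),interpolation=cv2.INTER_CUBIC))
"
```

```text
0 [310.83105502 217.58869168] [196. 101.]
0.013 [310.81266535 214.22845015] [196.  96.]
0.03 [310.78833272 209.78228654] [196.  90.]
```

View pics/s1c.png

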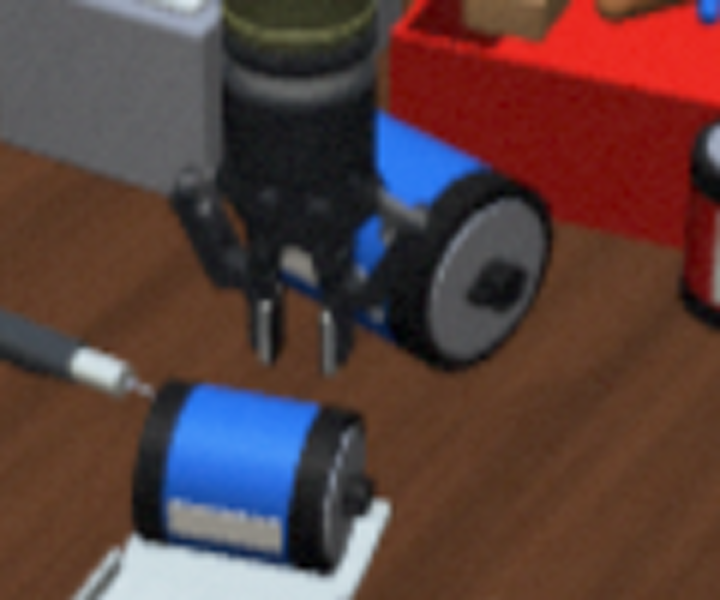

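The finger depth points and the side crop (tips at (270,362) and (333,372)) show that the real tips sit about 25 mm short of the nominal TCP at this opening. They were bearing on the drum's upper rear. The drum is still at the ramp's foot, so I'll draw back a little, stand the tool upright, go lower and push again.

Emit:
apply_moves(
  rows=[
    {"travel":[-0.2,0,0],"twist":[0,0,0],"claw":0.3},
    {"travel":[-0.4,0,0],"twist":[0,0,0],"claw":0.3},
    {"travel":[-0.8,0,0],"twist":[0,-3,0],"claw":0.3},
    {"travel":[-1.0,0,0],"twist":[0,-3,0],"claw":0.3},
    {"travel":[-1.0,0,0],"twist":[0,-3,0],"claw":0.3},
    {"travel":[-0.8,0,0],"twist":[0,-3,0],"claw":0.3},
    {"travel":[-0.2,0,0.5],"twist":[0,0,0],"claw":0.3},
    {"travel":[0,0,0.7],"twist":[0,0,0],"claw":0.3},
    {"travel":[0,0,0.6],"twist":[0,0,0],"claw":0.3},
    {"travel":[0,0,0],"twist":[0,0,0],"claw":0.3},
  ],
)

```text
time: 10.47
tool_pos: [0.5986, -0.1417, 0.014]
tool_rot: [0.616, 0.787, -0.0, -0.002]
force: [-0.5, -0.6, 0.3]
finger_gap: 0.0256
gripper_force: 0.0
```

```bash
cat >> h.py <<'E'
def wr():
    "drum axis from the wrist depth between fingers; lowest visible finger points (tool frame, mm)"
    o=manip.observe();W=manip.get_image('wrist');P=pts(W);M=R.from_quat(o['tool_rot']).as_matrix()
    h=cv2.cvtColor(W['color'],cv2.COLOR_BGR2HSV); q=P.reshape(-1,3); s=q@YT; x=q@XT-.548; z=q[:,2]
    b=(cv2.inRange(h,(95,60,60),(125,255,255)).ravel()>0)&(abs(x)<.03)&(z>.05)&(z<.14)&(s<.05)
    A=np.c_[2*s[b],2*z[b],np.ones(b.sum())]; k=np.linalg.lstsq(A,s[b]**2+z[b]**2,rcond=None)[0]
    c=(k[0],k[1]); 
    for _ in range(8):  # known radius
        d=np.hypot(s[b]-c[0],z[b]-c[1]); J=np.c_[(c[0]-s[b])/d,(c[1]-z[b])/d]; c=c-np.linalg.lstsq(J,d-.0415,rcond=None)[0]
    T=((P-o['tool_pos'])@M).reshape(-1,3)*1000; f=(abs(abs(T[:,1])-18)<6)&(abs(T[:,0]-8)<6)&(T[:,2]>-90)
    print("drum s,z",np.round(c,4),"y_t",round(c[0]+.082,4),"tip tz",np.percentile(T[f,2],98).round(1) if f.any() else None)
    l=(b)&(abs(s-c[0])<.012); print("xt mid",np.round(np.percentile(x[b],[2,98]).mean(),4))
    return W
E
python3 -c "
from h import *
st();W=wr();drum();cv2.imwrite('pics/w5.png',W['color'])"
```

```text
t 10.47 xt 0.5472 s -0.2812 z 0.014 gap 0.0256 F [-0.49 -0.62  0.27] yaw 103.89 zax [-0.004  0.002 -1.   ]
drum s,z [-0.2283  0.0457] y_t -0.1463 tip tz -40.8
xt mid -0.0
drum n 368 crest s -0.2154 top 0.0879 xt mid 0.5511 s range [-0.2243 -0.1848] yaw -17.55
```

View pics/w5.png

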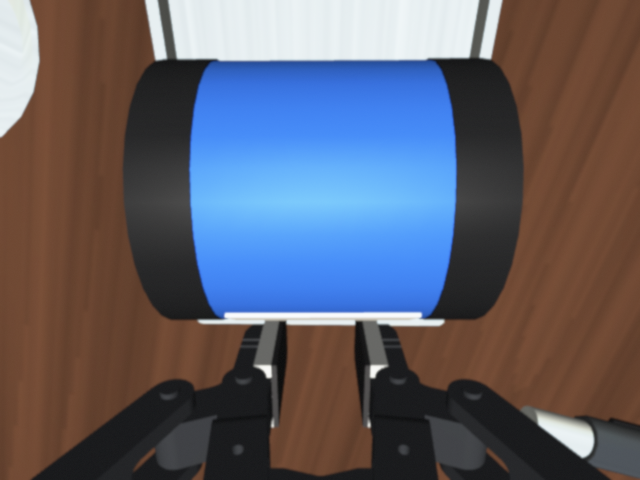

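The wrist view shows the drum lying square, with its rear edge at row 318 resting at the fingertips: it rolled back gently onto them. I'll lower 3 mm more and push again, slowly.

Emit:
apply_moves(
  rows=[
    {"travel":[0,0,0.1],"twist":[0,0,0],"claw":0.3},
    {"travel":[0,0,0.2],"twist":[0,0,0],"claw":0.3},
    {"travel":[0.05,0,0],"twist":[0,0,0],"claw":0.3},
    {"travel":[0.1,0,0],"twist":[0,0,0],"claw":0.3},
    {"travel":[0.1,0,0],"twist":[0,0,0],"claw":0.3},
    {"travel":[0.1,0,0],"twist":[0,0,0],"claw":0.3},
    {"travel":[0.1,0,0],"twist":[0,0,0],"claw":0.3},
    {"travel":[0.1,0,0],"twist":[0,0,0],"claw":0.3},
    {"travel":[0.1,0,0],"twist":[0,0,0],"claw":0.3},
    {"travel":[0.1,0,0],"twist":[0,0,0],"claw":0.3},
    {"travel":[0.1,0,0],"twist":[0,0,0],"claw":0.3},
    {"travel":[0.1,0,0],"twist":[0,0,0],"claw":0.3},
  ],
)

```text
time: 11.57
tool_pos: [0.5981, -0.1331, 0.0137]
tool_rot: [0.616, 0.787, -0.0, -0.0]
force: [0.0, -0.4, 0.9]
finger_gap: 0.0255
gripper_force: 0.1
```

Emit:
apply_moves(
  rows=[
    {"travel":[0.1,0,0],"twist":[0,0,0],"claw":0.3},
    {"travel":[0.1,0,0],"twist":[0,0,0],"claw":0.3},
    {"travel":[0.1,0,0],"twist":[0,0,0],"claw":0.3},
    {"travel":[0.1,0,0],"twist":[0,0,0],"claw":0.3},
    {"travel":[0.1,0,0],"twist":[0,0,0],"claw":0.3},
    {"travel":[0.1,0,0],"twist":[0,0,0],"claw":0.3},
    {"travel":[0.1,0,0],"twist":[0,0,0],"claw":0.3},
    {"travel":[0.1,0,0],"twist":[0,0,0],"claw":0.3},
    {"travel":[0.1,0,-0.02],"twist":[0,0,0],"claw":0.3},
    {"travel":[0.1,0,-0.02],"twist":[0,0,0],"claw":0.3},
    {"travel":[0.1,0,-0.02],"twist":[0,0,0],"claw":0.3},
    {"travel":[0.1,0,-0.02],"twist":[0,0,0],"claw":0.3},
  ],
)

```text
time: 12.57
tool_pos: [0.5969, -0.1239, 0.0164]
tool_rot: [0.616, 0.788, -0.001, 0.003]
force: [-0.0, -8.4, 5.0]
finger_gap: 0.0258
gripper_force: 4.2
```

```bash
python3 -c "
from h import *
st();W=wr()"
```

```text
t 12.57 xt 0.5498 s -0.2635 z 0.0164 gap 0.0258 F [-0.04 -8.4   4.96] yaw 103.93 zax [ 0.004 -0.004 -1.   ]
drum s,z [-0.2115  0.0463] y_t -0.1295 tip tz -40.5
xt mid -0.0
```

Emit:
apply_moves(
  rows=[
    {"travel":[0.05,0,0.1],"twist":[0,0,0],"claw":0.3},
    {"travel":[0.05,0,0.1],"twist":[0,0,0],"claw":0.3},
    {"travel":[0.1,0,0],"twist":[0,0,0],"claw":0.3},
    {"travel":[0.1,0,0],"twist":[0,0,0],"claw":0.3},
  ],
)

```text
time: 12.95
tool_pos: [0.5976, -0.1218, 0.0156]
tool_rot: [0.616, 0.788, -0.0, 0.004]
force: [0.6, -9.0, 6.2]
finger_gap: 0.0257
gripper_force: 4.6
```

Emit:
apply_moves(
  rows=[
    {"travel":[0.1,0,0],"twist":[0,0,0],"claw":0.3},
    {"travel":[0.1,0,0],"twist":[0,0,0],"claw":0.3},
    {"travel":[0.1,0,0],"twist":[0,0,0],"claw":0.3},
    {"travel":[0.1,0,0],"twist":[0,0,0],"claw":0.3},
  ],
)

```text
time: 13.28
tool_pos: [0.5966, -0.1176, 0.0154]
tool_rot: [0.616, 0.788, 0.0, 0.004]
force: [1.7, -7.8, 6.2]
finger_gap: 0.0255
gripper_force: 4.2
```

```bash
python3 -c "
from h import *
st();W=wr()"
```

```text
t 13.28 xt 0.5511 s -0.2573 z 0.0154 gap 0.0255 F [ 1.69 -7.8   6.21] yaw 103.91 zax [ 0.007 -0.005 -1.   ]
drum s,z [-0.2051  0.0476] y_t -0.1231 tip tz -40.9
xt mid -0.0001
```

Emit:
apply_moves(
  rows=[
    {"travel":[0.05,0,0.2],"twist":[0,0,0],"claw":0.3},
    {"travel":[0.05,0,0.2],"twist":[0,0,0],"claw":0.3},
    {"travel":[0.05,0,0.2],"twist":[0,0,0],"claw":0.3},
    {"travel":[0.05,0,0.2],"twist":[0,0,0],"claw":0.3},
    {"travel":[0.05,0,0.2],"twist":[0,0,0],"claw":0.3},
  ],
)

```text
time: 13.75
tool_pos: [0.5952, -0.1145, 0.0045]
tool_rot: [0.616, 0.788, -0.0, 0.003]
force: [0.7, -7.0, 4.6]
finger_gap: 0.0256
gripper_force: 3.6
```

Emit:
apply_moves(
  rows=[
    {"travel":[0.1,0,0],"twist":[0,0,0],"claw":0.3},
    {"travel":[0.1,0,0],"twist":[0,0,0],"claw":0.3},
    {"travel":[0.1,0,0],"twist":[0,0,0],"claw":0.3},
    {"travel":[0.1,0,-0.02],"twist":[0,0,0],"claw":0.3},
  ],
)

```text
time: 14.08
tool_pos: [0.594, -0.1105, 0.0046]
tool_rot: [0.616, 0.788, -0.0, 0.003]
force: [0.4, -6.3, 4.4]
finger_gap: 0.0254
gripper_force: 3.5
```

```bash
python3 -c "
from h import *
st();W=wr()"
```

```text
t 14.08 xt 0.5503 s -0.2498 z 0.0046 gap 0.0254 F [ 0.4  -6.35  4.4 ] yaw 103.91 zax [ 0.004 -0.004 -1.   ]
drum s,z [-0.1974  0.0492] y_t -0.1154 tip tz -52.5
xt mid -0.0001
```

The force is steady now at about 6 N, and the drum moves with the fingers (z rises along the slope). I'll carry on up the ramp.

Emit:
apply_moves(
  rows=[
    {"travel":[0.12,0,-0.02],"twist":[0,0,0],"claw":0.3},
    {"travel":[0.15,0,-0.03],"twist":[0,0,0],"claw":0.3},
    {"travel":[0.15,0,-0.03],"twist":[0,0,0],"claw":0.3},
    {"travel":[0.15,0,-0.03],"twist":[0,0,0],"claw":0.3},
    {"travel":[0.15,0,-0.03],"twist":[0,0,0],"claw":0.3},
    {"travel":[0.15,0,-0.03],"twist":[0,0,0],"claw":0.3},
    {"travel":[0.15,0,-0.03],"twist":[0,0,0],"claw":0.3},
    {"travel":[0.15,0,-0.03],"twist":[0,0,0],"claw":0.3},
    {"travel":[0.15,0,-0.03],"twist":[0,0,0],"claw":0.3},
    {"travel":[0.15,0,-0.03],"twist":[0,0,0],"claw":0.3},
    {"travel":[0.15,0,-0.03],"twist":[0,0,0],"claw":0.3},
    {"travel":[0.15,0,-0.03],"twist":[0,0,0],"claw":0.3},
  ],
)

```text
time: 15.13
tool_pos: [0.5898, -0.0932, 0.0082]
tool_rot: [0.616, 0.788, 0.0, 0.003]
force: [1.0, -6.6, 4.2]
finger_gap: 0.0256
gripper_force: 3.5
```

Emit:
apply_moves(
  rows=[
    {"travel":[0.15,0,-0.03],"twist":[0,0,0],"claw":0.3},
    {"travel":[0.15,0,-0.03],"twist":[0,0,0],"claw":0.3},
    {"travel":[0.15,0,-0.03],"twist":[0,0,0],"claw":0.3},
    {"travel":[0.15,0,-0.03],"twist":[0,0,0],"claw":0.3},
    {"travel":[0.15,0,-0.03],"twist":[0,0,0],"claw":0.3},
    {"travel":[0.15,0,-0.03],"twist":[0,0,0],"claw":0.3},
    {"travel":[0.15,0,-0.03],"twist":[0,0,0],"claw":0.3},
    {"travel":[0.15,0,-0.03],"twist":[0,0,0],"claw":0.3},
    {"travel":[0.15,0,-0.03],"twist":[0,0,0],"claw":0.3},
    {"travel":[0.15,0,-0.03],"twist":[0,0,0],"claw":0.3},
    {"travel":[0.15,0,-0.03],"twist":[0,0,0],"claw":0.3},
    {"travel":[0.15,0,-0.03],"twist":[0,0,0],"claw":0.3},
  ],
)

```text
time: 16.13
tool_pos: [0.5854, -0.0757, 0.0117]
tool_rot: [0.616, 0.788, -0.0, 0.003]
force: [1.2, -6.8, 3.3]
finger_gap: 0.0255
gripper_force: 3.5
```

```bash
python3 -c "
from h import *
st();W=wr()"
```

```text
t 16.13 xt 0.5503 s -0.214 z 0.0117 gap 0.0255 F [ 1.22 -6.79  3.3 ] yaw 103.91 zax [ 0.004 -0.003 -1.   ]
drum s,z [-0.1616  0.0566] y_t -0.0796 tip tz -53.2
xt mid -0.0
```

Emit:
apply_moves(
  rows=[
    {"travel":[0.18,0,-0.04],"twist":[0,0,0],"claw":0.3},
    {"travel":[0.18,0,-0.04],"twist":[0,0,0],"claw":0.3},
    {"travel":[0.18,0,-0.04],"twist":[0,0,0],"claw":0.3},
    {"travel":[0.18,0,-0.04],"twist":[0,0,0],"claw":0.3},
    {"travel":[0.18,0,-0.04],"twist":[0,0,0],"claw":0.3},
    {"travel":[0.18,0,-0.04],"twist":[0,0,0],"claw":0.3},
    {"travel":[0.18,0,-0.04],"twist":[0,0,0],"claw":0.3},
    {"travel":[0.18,0,-0.04],"twist":[0,0,0],"claw":0.3},
    {"travel":[0.18,0,-0.04],"twist":[0,0,0],"claw":0.3},
    {"travel":[0.18,0,-0.04],"twist":[0,0,0],"claw":0.3},
    {"travel":[0.18,0,-0.04],"twist":[0,0,0],"claw":0.3},
    {"travel":[0.18,0,-0.04],"twist":[0,0,0],"claw":0.3},
  ],
)

```text
time: 17.18
tool_pos: [0.5802, -0.0546, 0.0165]
tool_rot: [0.616, 0.788, 0.0, 0.003]
force: [1.5, -6.2, 3.5]
finger_gap: 0.0258
gripper_force: 3.6
```

Emit:
apply_moves(
  rows=[
    {"travel":[0.18,0,-0.04],"twist":[0,0,0],"claw":0.3},
    {"travel":[0.18,0,-0.04],"twist":[0,0,0],"claw":0.3},
    {"travel":[0.18,0,-0.04],"twist":[0,0,0],"claw":0.3},
    {"travel":[0.18,0,-0.04],"twist":[0,0,0],"claw":0.3},
    {"travel":[0.18,0,-0.04],"twist":[0,0,0],"claw":0.3},
    {"travel":[0.18,0,-0.04],"twist":[0,0,0],"claw":0.3},
    {"travel":[0.18,0,-0.04],"twist":[0,0,0],"claw":0.3},
    {"travel":[0.18,0,-0.04],"twist":[0,0,0],"claw":0.3},
    {"travel":[0.18,0,-0.04],"twist":[0,0,0],"claw":0.3},
    {"travel":[0.18,0,-0.04],"twist":[0,0,0],"claw":0.3},
    {"travel":[0.18,0,-0.04],"twist":[0,0,0],"claw":0.3},
    {"travel":[0.18,0,-0.04],"twist":[0,0,0],"claw":0.3},
  ],
)

```text
time: 18.18
tool_pos: [0.5749, -0.0336, 0.0212]
tool_rot: [0.616, 0.788, -0.0, 0.003]
force: [1.3, -7.1, 4.5]
finger_gap: 0.0258
gripper_force: 3.6
```

Emit:
apply_moves(
  rows=[
    {"travel":[0.18,0,-0.04],"twist":[0,0,0],"claw":0.3},
    {"travel":[0.18,0,-0.04],"twist":[0,0,0],"claw":0.3},
    {"travel":[0.18,0,-0.04],"twist":[0,0,0],"claw":0.3},
    {"travel":[0.18,0,-0.04],"twist":[0,0,0],"claw":0.3},
    {"travel":[0.18,0,-0.04],"twist":[0,0,0],"claw":0.3},
    {"travel":[0.18,0,-0.04],"twist":[0,0,0],"claw":0.3},
    {"travel":[0.18,0,-0.04],"twist":[0,0,0],"claw":0.3},
    {"travel":[0.18,0,-0.04],"twist":[0,0,0],"claw":0.3},
    {"travel":[0.18,0,-0.04],"twist":[0,0,0],"claw":0.3},
    {"travel":[0.18,0,-0.04],"twist":[0,0,0],"claw":0.3},
    {"travel":[0.18,0,-0.04],"twist":[0,0,0],"claw":0.3},
    {"travel":[0.18,0,-0.04],"twist":[0,0,0],"claw":0.3},
  ],
)

```text
time: 19.18
tool_pos: [0.5696, -0.0125, 0.0259]
tool_rot: [0.616, 0.788, -0.0, 0.002]
force: [1.2, -7.6, 4.2]
finger_gap: 0.0258
gripper_force: 3.5
```

```bash
python3 -c "
from h import *
st();W=wr();drum()"
```

```text
t 19.18 xt 0.5501 s -0.1489 z 0.0259 gap 0.0258 F [ 1.24 -7.56  4.17] yaw 103.92 zax [ 0.004 -0.003 -1.   ]
drum s,z [-0.0965  0.07  ] y_t -0.0145 tip tz -53.0
xt mid 0.0
drum n 143 crest s -0.0965 top 0.1141 xt mid 0.5521 s range [-0.118  -0.0797] yaw 8.77
```

Emit:
apply_moves(
  rows=[
    {"travel":[0.15,0,-0.03],"twist":[0,0,0],"claw":0.3},
    {"travel":[0.15,0,-0.03],"twist":[0,0,0],"claw":0.3},
    {"travel":[0.15,0,-0.03],"twist":[0,0,0],"claw":0.3},
    {"travel":[0.15,0,-0.03],"twist":[0,0,0],"claw":0.3},
    {"travel":[0.15,0,-0.03],"twist":[0,0,0],"claw":0.3},
    {"travel":[0.15,0,-0.03],"twist":[0,0,0],"claw":0.3},
    {"travel":[0.15,0,-0.03],"twist":[0,0,0],"claw":0.3},
    {"travel":[0.15,0,-0.03],"twist":[0,0,0],"claw":0.3},
    {"travel":[0.15,0,-0.03],"twist":[0,0,0],"claw":0.3},
    {"travel":[0.15,0,-0.03],"twist":[0,0,0],"claw":0.3},
    {"travel":[0.15,0,-0.03],"twist":[0,0,0],"claw":0.3},
    {"travel":[0.15,0,-0.03],"twist":[0,0,0],"claw":0.3},
  ],
)

```text
time: 20.28
tool_pos: [0.5651, 0.0051, 0.0293]
tool_rot: [0.616, 0.788, -0.0, 0.002]
force: [0.5, -7.6, 4.6]
finger_gap: 0.0257
gripper_force: 3.5
```

Emit:
apply_moves(
  rows=[
    {"travel":[0.15,0,-0.03],"twist":[0,0,0],"claw":0.3},
    {"travel":[0.15,0,-0.03],"twist":[0,0,0],"claw":0.3},
    {"travel":[0.15,0,-0.03],"twist":[0,0,0],"claw":0.3},
    {"travel":[0.15,0,-0.03],"twist":[0,0,0],"claw":0.3},
    {"travel":[0.15,0,-0.03],"twist":[0,0,0],"claw":0.3},
    {"travel":[0.15,0,-0.03],"twist":[0,0,0],"claw":0.3},
    {"travel":[0.15,0,-0.03],"twist":[0,0,0],"claw":0.3},
    {"travel":[0.15,0,-0.03],"twist":[0,0,0],"claw":0.3},
    {"travel":[0.15,0,-0.03],"twist":[0,0,0],"claw":0.3},
    {"travel":[0.15,0,-0.03],"twist":[0,0,0],"claw":0.3},
    {"travel":[0.15,0,-0.03],"twist":[0,0,0],"claw":0.3},
    {"travel":[0.15,0,-0.03],"twist":[0,0,0],"claw":0.3},
  ],
)

```text
time: 21.28
tool_pos: [0.5607, 0.0226, 0.0328]
tool_rot: [0.616, 0.788, -0.0, 0.002]
force: [1.3, -6.5, 5.0]
finger_gap: 0.0255
gripper_force: 3.4
```

```bash
python3 -c "
from h import *
st();W=wr()"
```

```text
t 21.28 xt 0.5499 s -0.1126 z 0.0328 gap 0.0255 F [ 1.3  -6.48  4.97] yaw 103.92 zax [ 0.003 -0.003 -1.   ]
drum s,z [-0.0603  0.0775] y_t 0.0217 tip tz -52.6
xt mid 0.0001
```

Emit:
apply_moves(
  rows=[
    {"travel":[0.12,0,-0.02],"twist":[0,0,0],"claw":0.3},
    {"travel":[0.12,0,-0.02],"twist":[0,0,0],"claw":0.3},
    {"travel":[0.1,0,-0.02],"twist":[0,0,0],"claw":0.3},
    {"travel":[0.1,0,-0.02],"twist":[0,0,0],"claw":0.3},
    {"travel":[0.1,0,-0.02],"twist":[0,0,0],"claw":0.3},
    {"travel":[0.1,0,-0.02],"twist":[0,0,0],"claw":0.3},
    {"travel":[0.1,0,-0.01],"twist":[0,0,0],"claw":0.3},
    {"travel":[0.1,0,-0.01],"twist":[0,0,0],"claw":0.3},
    {"travel":[0.1,0,-0.01],"twist":[0,0,0],"claw":0.3},
    {"travel":[0.1,0,-0.01],"twist":[0,0,0],"claw":0.3},
    {"travel":[0.1,0,0],"twist":[0,0,0],"claw":0.3},
    {"travel":[0.1,0,0],"twist":[0,0,0],"claw":0.3},
  ],
)

```text
time: 22.33
tool_pos: [0.5564, 0.0355, 0.0332]
tool_rot: [0.616, 0.788, -0.0, 0.001]
force: [-0.1, -4.7, 1.9]
finger_gap: 0.0254
gripper_force: 2.0
```

Emit:
apply_moves(
  rows=[
    {"travel":[0.1,0,0],"twist":[0,0,0],"claw":0.3},
    {"travel":[0.1,0,0],"twist":[0,0,0],"claw":0.3},
    {"travel":[0.1,0,0],"twist":[0,0,0],"claw":0.3},
    {"travel":[0.1,0,0],"twist":[0,0,0],"claw":0.3},
    {"travel":[0.1,0,0],"twist":[0,0,0],"claw":0.3},
    {"travel":[0.1,0,0],"twist":[0,0,0],"claw":0.3},
  ],
)

```text
time: 22.83
tool_pos: [0.555, 0.042, 0.0332]
tool_rot: [0.616, 0.787, 0.0, 0.0]
force: [-0.2, -1.5, 0.1]
finger_gap: 0.0255
gripper_force: 1.0
```

```bash
python3 -c "
from h import *
st();W=wr()"
```

```text
t 22.83 xt 0.549 s -0.0924 z 0.0332 gap 0.0255 F [-0.18 -1.53  0.15] yaw 103.88 zax [ 0.  0. -1.]
drum s,z [-0.0401  0.0794] y_t 0.0419 tip tz -54.2
xt mid 0.0001
```

Emit:
apply_moves(
  rows=[
    {"travel":[0.08,0,0],"twist":[0,0,0],"claw":0.3},
    {"travel":[0.08,0,0],"twist":[0,0,0],"claw":0.3},
    {"travel":[0.08,0,0],"twist":[0,0,0],"claw":0.3},
    {"travel":[0.08,0,0],"twist":[0,0,0],"claw":0.3},
    {"travel":[0.08,0,0],"twist":[0,0,0],"claw":0.3},
    {"travel":[0.08,0,0],"twist":[0,0,0],"claw":0.3},
    {"travel":[0.08,0,0],"twist":[0,0,0],"claw":0.3},
    {"travel":[0.08,0,0],"twist":[0,0,0],"claw":0.3},
    {"travel":[0.08,0,0],"twist":[0,0,0],"claw":0.3},
    {"travel":[0.08,0,0],"twist":[0,0,0],"claw":0.3},
  ],
)

```text
time: 23.72
tool_pos: [0.5528, 0.0497, 0.033]
tool_rot: [0.616, 0.787, 0.0, -0.0]
force: [0.3, 0.6, 0.3]
finger_gap: 0.0254
gripper_force: 0.0
```

```bash
python3 -c "
from h import *
st();W=wr()"
```

```text
t 23.72 xt 0.5488 s -0.0844 z 0.033 gap 0.0254 F [0.27 0.61 0.3 ] yaw 103.9 zax [-0.  0. -1.]
drum s,z [-0.0052  0.0732] y_t 0.0768 tip tz 2.5
xt mid 0.0
```

The drum has dropped in at y 76.8 mm and z 73 mm. Drawing clear now.

Emit:
apply_moves(
  rows=[
    {"travel":[-0.5,0,-0.2],"twist":[0,0,0],"claw":0.3},
    {"travel":[-1,0,-0.5],"twist":[0,0,0],"claw":0.3},
    {"travel":[-2,0,-1],"twist":[0,0,0],"claw":0.3},
    {"travel":[-2,0,-2],"twist":[0,0,0],"claw":0.3},
    {"travel":[-1,0,-3],"twist":[0,0,0],"claw":0.3},
    {"travel":[0,0,-3],"twist":[0,0,0],"claw":0.3},
    {"travel":[0,0,-3],"twist":[0,0,0],"claw":0.3},
    {"travel":[0,0,-3],"twist":[0,0,0],"claw":0.3},
    {"travel":[0,0,-2],"twist":[0,0,0],"claw":0.3},
    {"travel":[0,0,-1],"twist":[0,0,0],"claw":0.3},
    {"travel":[0,0,0],"twist":[0,0,0],"claw":0.3},
    {"travel":[0,0,0],"twist":[0,0,0],"claw":0.3},
  ],
)

```text
time: 24.77
tool_pos: [0.5684, -0.0139, 0.2197]
tool_rot: [0.616, 0.787, -0.0, 0.0]
force: [0.1, -0.7, -1.0]
finger_gap: 0.0258
gripper_force: 0.0
```

```bash
python3 -c "
from h import *
st();wr()
a=manip.get_image('side')['color']; cv2.imwrite('pics/s6.png',a[120:440,140:480])"
```

```text
t 24.77 xt 0.5486 s -0.1499 z 0.2197 gap 0.0258 F [ 0.15 -0.74 -1.  ] yaw 103.88 zax [ 0. -0. -1.]
drum s,z [-0.1612  0.7444] y_t -0.0792 tip tz 201.9
xt mid -0.0
```

View pics/s6.png

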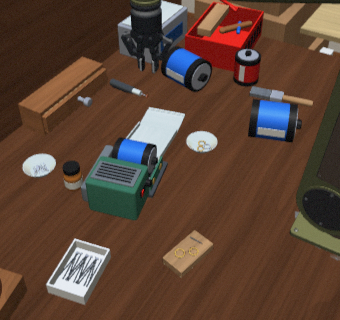

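The picture shows the drum in the cradle at (135,155) against the housing, the gripper well clear at (147,55), and everything else where it was.

```bash
python3 -c "
from cell import manip
print(manip.sign_off())"
```

```text
the job is handed in; nothing more can be done
None
```

The small blue drum is resting between the two rollers, nothing else on the bench was moved, and the gripper is clear; handed in at about 25 s, though my first push rode too high (about 30 N total) and the drum rolled back about 20 mm onto the fingertips at the ramp's foot before I lowered the tool and pushed it up steadily.

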